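# Lock a casting into the checking fixture

## Task

A die-cast hub sits in the nest of the blue checking fixture and its locking bolt is drawn back. Keeping the fingers outside the red knob, push it along the slot until the bolt is fully home through the hub, then push the knob over sideways, round the corner of the L-shaped slot, until it lies fully down in the lock leg. Do not take the knob between the fingers, and leave the two loose castings and the flask where they stand.

Things in the scene. Friction and masses are not known exactly. Their poses are not given: they have to be found in the camera images.
- fixture: Fixed blue checking fixture. Origin on the bench top (z=0) under the bolt's centre line; y axis along the bolt. Steel base plate 120 (x) x 240 (y: -150 to 90) x 12 mm; on it a housing block 44 (x) x 112 (y: -47 to 65) mm, top 72 mm above the bench. Bolt 18 mm thick, centre line at x=0, 50 mm up. The L-shaped slot, 16 mm wide, is cut in the housing's top.
- corner (a point): Corner of the L-shaped slot, on the housing's top face (fixture x=0, y=-25, z=72 mm). Its axes are the fixture's. The long leg of the slot runs 70 mm from here towards the fixture's +y; the lock leg leaves here towards +x, across the top and down the +x side of the housing.
- hub (a point): Centre of the grey six-lobed hub casting standing upright in the nest (fixture x=0, y=-98, z=50 mm): 72 mm across, 28 mm thick, up to 86 mm above the bench, with a grey post either side up to 55 mm. It is part of the fixture and does not move.
- bolt (a joint): Slide of the bolt with its handle, in m: 0 = drawn back (handle at fixture y=45 mm), growing as it moves towards the fixture's -y, 0.070 = fully home through the hub, against its stop (handle at fixture y=-25 mm). Friction about 3 N; it stays where it is left. Starts between 0 and 0.025.
- handle (a joint): Lean of the handle about the bolt's centre line, in rad: 0 = upright, growing as it leans towards the fixture's +x, 0.95 = fully down in the lock leg, against its stop. The slot's wall lets it lean only about 0.1 until the bolt is within about 4 mm of fully home; once it lies in the lock leg the bolt cannot go back. About 1 to 2 N at the knob moves it; friction keeps it where it is left.
- knob (a point): Centre of the red ball knob, 28 mm in diameter, on the end of an 11 mm steel handle rod that stands up out of the slot. The knob's centre is 72 mm from the bolt's centre line, so 122 mm above the bench when upright (top at 136 mm) and about 92 mm above the bench and 59 mm towards the fixture's +x when fully down.
- casting_a_center (a point): Centre of a loose grey six-lobed hub casting lying flat, 72 mm across, 28 mm high, on the fixture's +x side. To be left alone.
- casting_b_center (a point): Centre of a second such casting lying flat on the fixture's -x side. To be left alone.
- flask_center (a point): Centre of a loose green flask standing upright, 60 mm in diameter, 150 mm tall, near the fixture's +x +y corner. To be left alone.

How it is judged:
On the way, in this order (a step that is already met when the one before it is completed fails the run):
1. the bolt is pushed home with the handle still upright (value of joint bolt above 0.064 m and value of joint handle below 0.4 rad), for 0.1 s.
2. the handle is pushed down into the lock leg (value of joint bolt above 0.064 m and value of joint handle above 0.82 rad), for 0.2 s.
At the end, for the whole second after the job is handed in: The bolt is home (slide at least 64 of 70 mm), the handle lies in the lock leg (lean at least 0.82 of 0.95 rad), both at rest, and the loose castings and flask are within 20 mm of where they stood (all of step 2 and velocity of joint bolt between -0.01 and 0.01 m/s and velocity of joint handle between -0.05 and 0.05 rad/s and not (distance of casting_a_center from where it was at the start of the episode above 0.02 m) and not (distance of casting_b_center from where it was at the start of the episode above 0.02 m) and not (distance of flask_center from where it was at the start of the episode above 0.02 m)); the robot touches nothing.
It fails at once if the knob is taken between the fingers (contact force between the fingers and fixture above 0.5 N and (distance between the grasp point and knob below 0.0165 m or (horizontal distance between the grasp point and knob below 0.011 m and distance between the grasp point and knob below 0.025 m))).
It fails at once if a loose casting or the flask is shifted by more than 20 mm, lifted or carried (distance of any of casting_a_center, casting_b_center, flask_center from where it was at the start of the episode above 0.02 m).
It fails at once if the flask is knocked over (angle between flask_center's own z axis and vertical above 0.3 rad).
It also fails if it takes over 43 s, if anything falls off the work surface, if the arm or the gripper's body presses on something with over 40 N, if the wrist force passes 120 N, or if a joint passes its speed limit or range.

## Robot

A 6-joint arm with a two-finger parallel gripper is mounted at the origin on the work surface. World frame = base frame: x ahead of the robot, y to its left, z up, the work surface at z = 0. Lengths are in m, angles in rad, forces in N, time in s.
With the tool pointing down it reaches from about 0.325 to 0.9 m from the base axis. Payload 6.1 kg.
Tool frame: the origin (TCP) lies midway between the tips of the shut fingers; the grasp point (between the pads) lies 19 mm behind it; x points along the fingers, y is the direction in which the jaws open and shut, and the axes are right-handed (so a half turn about x gives the same grasp; the last joint's range is limited). The gripper opens to 85 mm and grips with 20 to 120 N. Pads are 22 mm wide; open, the fingers measure 114 mm over their backs; the gripper's body (76 mm by 85 mm) begins 54 mm behind the grasp point. The pads swing forward as they close: fully open they stand 13 mm farther back than shut.
Start: joints at [1.081, 0.22, 1.526, -0, 1.395, -0.126], TCP at [0.222, 0.584, 0.231] pointing down, gripper open.
Joint ranges: [-2.98, 2.98], [-0.91, 2.08], [0.09, 2.57], [-1.24, 4.39], [0.2, 2.65], [-2.68, 2.68]. Speed limits (rad/s): [2.57, 2.57, 3.01, 3.14, 3.14, 3.14].

## Interface

Orientations are given as [roll, pitch, yaw] about the fixed x, y, z axes, in that order (R = Rz(yaw) Ry(pitch) Rx(roll)).
In Python, from plant import movep, move_l, set_joints, gripper_to, hold, inverse_kinematics, observe, get_image, get_calibration, Unreachable, job_done gives the robot as it stands. Calls block until the motion is done:
- movep(position, orientation): joint-space move of the TCP to a pose.
- move_l(position, feed=0.15, rotation=None, max_force=None): straight line of the TCP; rotation=None keeps the orientation; feed is the mean speed in m/s. With max_force (N) it stops when the force on the tool has changed by that much, and returns True; else False.
- set_joints(angles): joint-space move.
- gripper_to(opening, f_grip=None): finger opening in m; f_grip is the grip in N (None keeps the last); returns when the fingers have stopped.
- hold(seconds).
- inverse_kinematics(position, orientation): joint angles nearest the present ones, or None.
- observe(): the state.
- get_image(name): name is "side" or "top"; returns (picture, depth): 480x640x3 uint8, red, green, blue; 480x640 float32, m along the optical axis (not along the pixel's ray), 0 where there is no reading.
- get_calibration(name): a dict with "intrinsics" (3x3 intrinsics, pixels), "world_from_camera" (4x4, takes a point from camera to world coordinates). Camera axes: x right, y down, z forward; pixel columns grow to the right and rows downward; lengths in m; the calibration is good to about 2 mm. A picture is of the moment at which its call begins. get_calibration takes no time and is no camera call.
A pose or a line that the arm cannot do raises Unreachable and nothing moves.
- job_done(): hands the job in, once; it reports no verdict.
The state is a dict: "time_s": time; "q": joint angles; "joint_velocities": joint speeds; "joint_torque": joint torques, N m; "eef_pos": TCP position; "tcp_rot": TCP orientation; "ft_force": force on the tool from outside, world axes, zero at the start; "torque": the same for the moment, N m; "opening": finger opening in m.
Only numpy, scipy, OpenCV 4.12 (cv2) and the standard library are available. Lean on these libraries where they do the work, as an engineer would, in place of code of your own. Each camera call takes 0.05 s, during which the arm holds its last target.

## Working session

There is one attempt and no reset: what is moved stays moved. The work goes in short steps, each a Python script; the robot and the scene stay as the last script left them, time stands still between calls to the robot, and variables do not carry over. Pictures are saved under pics/ and viewed, and the job is handed in when it is done.

```bash
ls; mkdir -p pics; python3 - <<'E'
from plant import *
import cv2,numpy as np
for n in("top","side"):
    im,d=get_image(n); cv2.imwrite(f"pics/{n}0.png",im[:,:,::-1]); np.savez(f"{n}0.npz",im=im,d=d)
    print(n,get_calibration(n))
print(observe())
E
```

```text
pics
top {'intrinsics': array([[498.40328546,   0.        , 319.98265539],
       [  0.        , 498.40328546, 243.7931568 ],
       [  0.        ,   0.        ,   1.        ]]), 'world_from_camera': array([[ 0.00358705, -0.99892483,  0.04622033,  0.52151724],
       [-0.99963819, -0.00481408, -0.02646353,  0.11420881],
       [ 0.02665758, -0.04610868, -0.99858067,  1.00631236],
       [ 0.        ,  0.        ,  0.        ,  1.        ]])}
side {'intrinsics': array([[608.67281706,   0.        , 324.03746966],
       [  0.        , 608.67281706, 257.38229098],
       [  0.        ,   0.        ,   1.        ]]), 'world_from_camera': array([[ 0.79685389, -0.39430521,  0.45776333,  0.11606317],
       [-0.60409005, -0.53246927,  0.59291795, -0.51722639],
       [ 0.00995427, -0.74899925, -0.66249607,  0.77548548],
       [ 0.        ,  0.        ,  0.        ,  1.        ]])}
{'time_s': 0.1, 'q': array([ 1.08091644e+00,  2.21170201e-01,  1.52750800e+00, -1.64958802e-05,
        1.39469923e+00, -1.26106355e-01]), 'joint_velocities': array([ 0.00133392, -0.00047383, -0.00238517, -0.00192265,  0.0002607 ,
       -0.00066853]), 'joint_torque': array([ 1.13081762e-03, -4.98244965e+01, -3.90547335e+01, -1.32363307e-04,
        5.62909278e-03,  6.36575933e-06]), 'eef_pos': array([0.22212811, 0.58360562, 0.23028845]), 'tcp_rot': array([-1.68780624,  1.56901147, -2.05157686]), 'ft_force': array([0.02931883, 0.64967837, 0.39132927]), 'torque': array([-0.02002912,  0.00768494,  0.04623484]), 'opening': 0.08530963677793972}
```

View pics/top0.png

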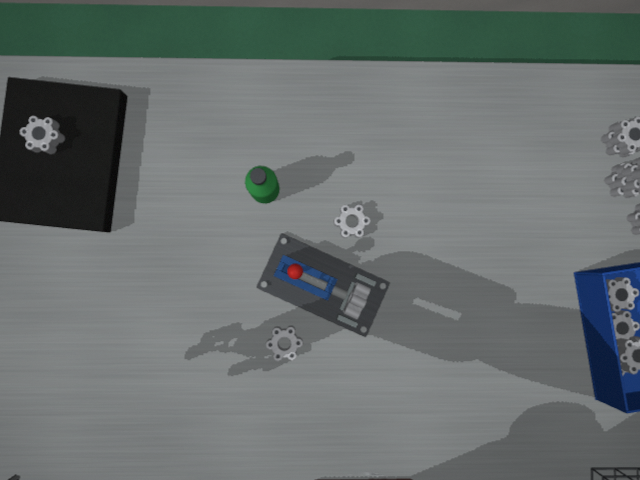

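View pics/side0.png

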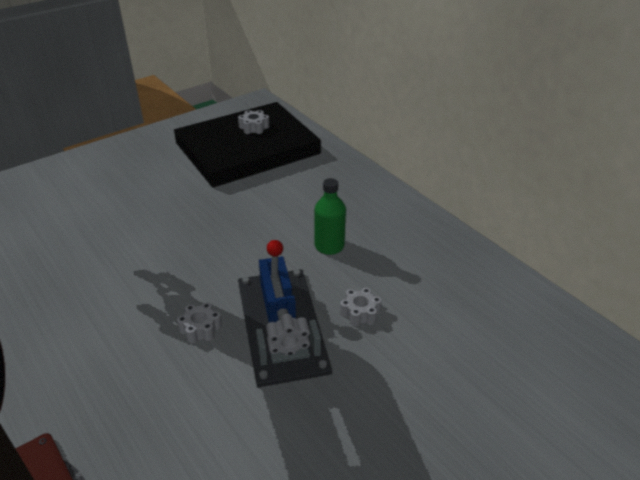

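The top view shows the fixture with its red knob at about (295,271) and the hub at (355,300). The flask is at (262,183) and the castings at (352,221) and (285,343). In the side view the knob is at (275,248).

```bash
cat > h.py <<'E'
import numpy as np,cv2
from plant import *
C={n:get_calibration(n) for n in("top","side")}
def ray(n,uv):
    K=C[n]["intrinsics"];T=C[n]["world_from_camera"]
    d=T[:3,:3]@np.linalg.solve(K,[uv[0],uv[1],1.]);return T[:3,3],d
def plane(n,uv,z):
    o,d=ray(n,uv);return o+d*(z-o[2])/d[2]
def two(a,b):
    o1,d1=ray("top",a);o2,d2=ray("side",b)
    s=np.linalg.lstsq(np.c_[d1,-d2],o2-o1,rcond=None)[0]
    p,q=o1+s[0]*d1,o2+s[1]*d2;return (p+q)/2,np.linalg.norm(p-q)
def cent(m,box=None):
    n,l,s,c=cv2.connectedComponentsWithStats(m.astype(np.uint8))
    i=1+np.argmax(s[1:,4]);return c[i],s[i],l==i
def red(im):
    a=im.astype(int);return (a[...,0]>100)&(a[...,1]<60)&(a[...,2]<60)
def knob(ims):
    out=[]
    for n in("top","side"):
        m=red(ims[n]);m[:150]=0;m[400:]=0
        (c,s,_)=cent(m);out.append(c);print(n,"knob",c.round(1),s)
    return two(*out)
E
python3 - <<'E'
from h import *
D={n:np.load(n+"0.npz") for n in("top","side")}
ims={n:D[n]["im"] for n in D}
print("knob",knob(ims))
# heights from depth, top
d=D["top"]["d"];K=C["top"]["intrinsics"];T=C["top"]["world_from_camera"]
v,u=np.mgrid[:480,:640]
P=np.stack([(u-K[0,2])/K[0,0]*d,(v-K[1,2])/K[1,1]*d,d],-1)@T[:3,:3].T+T[:3,3]
z=P[...,2]
print("table z",np.median(z[380:440,100:300]),z[380:440,100:300].std(),(d==0).mean())
m=(z>0.007)&(d>0);m[:225]=0;m[345:]=0;m[:,:250]=0;m[:,400:]=0
m=cv2.morphologyEx(m.astype(np.uint8),cv2.MORPH_OPEN,np.ones((3,3)))
c,s,l=cent(m);print(c,s)
cv2.imwrite("pics/z0.png",cv2.resize(np.clip(z*1500,0,255).astype(np.uint8)[150:400,200:450],None,fx=3,fy=3,interpolation=0)[:600])
im=ims["top"].astype(int)
b=(im[...,2]>im[...,0]+40)&(im[...,2]>60);b[:,:250]=0;b[:,400:]=0;b[:220]=0
c,s,l2=cent(b);print("blue",c,s)
for name,mm,zz in(("plate",l,0.012),("blue",l2,0.072)):
    r=cv2.minAreaRect(np.argwhere(mm)[:,::-1].astype(np.float32));q=cv2.boxPoints(r)
    w=np.array([plane("top",p,zz) for p in q]);print(name,w.round(4),"sides",np.linalg.norm(np.diff(w,axis=0),axis=1),"mid",w.mean(0).round(4))
g=(im[...,1]>im[...,0]+25)&(im[...,1]>im[...,2]+25);g[:100]=0;print("flask",cent(g)[:2])
cv2.imwrite("pics/crop0.png",cv2.resize(ims["top"][150:350,220:420,::-1],None,fx=3,fy=3,interpolation=2))
E
```

```text
top knob [294.5 271.4] [288 265  14  14 165]
side knob [271.8 244.6] [267 240  11  10  83]
knob (array([0.51282713, 0.1358495 , 0.13021599]), np.float64(0.0013931351319167212))
table z 0.0006364923855919358 0.06284260331690301 0.00390625
[322.28010581 284.3385772 ] [ 256  234  133  102 7183]
blue [304.9701174  277.46104589] [274 255  63  45 937]
plate [[ 0.4811  0.2163  0.012 ]
 [ 0.5905  0.1678  0.012 ]
 [ 0.4921 -0.052   0.012 ]
 [ 0.3831 -0.0021  0.012 ]] sides [0.11967233 0.24086551 0.11982709] mid [0.4867 0.0825 0.012 ]
blue [[0.5052 0.1772 0.072 ]
 [0.5453 0.1593 0.072 ]
 [0.4995 0.0574 0.072 ]
 [0.4595 0.0755 0.072 ]] sides [0.04383073 0.11172474 0.04385787] mid [0.5024 0.1174 0.072 ]
flask (array([262.98899587, 186.58184319]), array([245, 166,  34,  37, 727], dtype=int32))
```

```bash
ls pics
```

```text
crop0.png
side0.png
top0.png
z0.png
```

```bash
cat >> h.py <<'E'
from scipy.spatial.transform import Rotation as Ro
yf=np.array([.409,.9125]);yf/=np.linalg.norm(yf);xf=np.array([yf[1],-yf[0]])
O=np.array([.4988,.1096])
def F(x,y,z): return np.r_[O+x*xf+y*yf,z]
def toF(p): p=np.asarray(p);return np.r_[(p[:2]-O)@xf,(p[:2]-O)@yf,p[2:]]
def rot(jaw):  # tool down, jaws along horizontal dir
    y=np.r_[jaw,0.];x=np.array([0,0,-1.]);return Ro.from_matrix(np.c_[x,y,np.cross(x,y)]).as_euler("xyz")
def red(im):
    a=im.astype(int);return (a[...,0]>60)&(a[...,0]>2.2*a[...,1])&(a[...,0]>2.2*a[...,2])
E
python3 - <<'E'
from h import *
D={n:np.load(n+"0.npz") for n in("top","side")}
ims={n:D[n]["im"] for n in D}
p,e=knob(ims);print("knob",p,e,toF(p)*1e3)
print("top@122",toF(plane("top",[294.5,271.4],.122))*1e3)
im=ims["top"].astype(int)
for n,c,z in(("cap",(259,176),.15),("flaskbody",(264,188),.07),("A",(352,221),.028),("B",(284.5,343),.028)):
    print(n,(toF(plane("top",c,z))*1e3).round(0))
for nm,j in(("x",xf),("-x",-xf),("y",yf),("-y",-yf)):
    for t in((0,80,150),(0,80,108),(-30,-25,108),(45,-25,95)):
        q=inverse_kinematics(F(*np.array(t)/1e3),rot(j));print(nm,t,None if q is None else np.round(q,2))
E
```

```text
top knob [294.7 271.1] [288 264  15  15 172]
side knob [274.2 247.6] [267 240  16  16 199]
knob [0.51464922 0.13486132 0.12358049] 0.0017842726307590161 [  4.13066569  29.53421212 123.58049292]
top@122 [  2.56767658  29.76866417 122.        ]
cap [127. 153. 150.]
flaskbody [121. 148.  70.]
A [138. -31.  28.]
B [-134.   -8.   28.]
x (0, 80, 150) [0.19 0.14 1.77 0.   1.23 0.61]
x (0, 80, 108) [ 0.19  0.19  1.8  -0.    1.15  0.61]
x (-30, -25, 108) [ 0.04 -0.02  2.03  0.    1.13  0.47]
x (45, -25, 95) [-0.02  0.15  1.88  0.    1.11  0.4 ]
-x (0, 80, 150) [ 0.19  0.14  1.77 -0.    1.23 -2.53]
-x (0, 80, 108) [ 0.19  0.19  1.8  -0.    1.15 -2.53]
-x (-30, -25, 108) [ 0.04 -0.02  2.03 -0.    1.13 -2.68]
-x (45, -25, 95) None
y (0, 80, 150) [ 0.19  0.14  1.77 -0.    1.23 -0.96]
y (0, 80, 108) [ 0.19  0.19  1.8  -0.    1.15 -0.96]
y (-30, -25, 108) [ 0.04 -0.02  2.03 -0.    1.13 -1.11]
y (45, -25, 95) [-0.02  0.15  1.88 -0.    1.11 -1.17]
-y (0, 80, 150) [ 0.19  0.14  1.77 -0.    1.23  2.18]
-y (0, 80, 108) [ 0.19  0.19  1.8  -0.    1.15  2.18]
-y (-30, -25, 108) [ 0.04 -0.02  2.03 -0.    1.13  2.04]
-y (45, -25, 95) [-0.02  0.15  1.88 -0.    1.11  1.97]<sys>:0: UserWarning: Gimbal lock detected. Setting third angle to zero since it is not possible to uniquely determine all angles.
```

View pics/crop0.png

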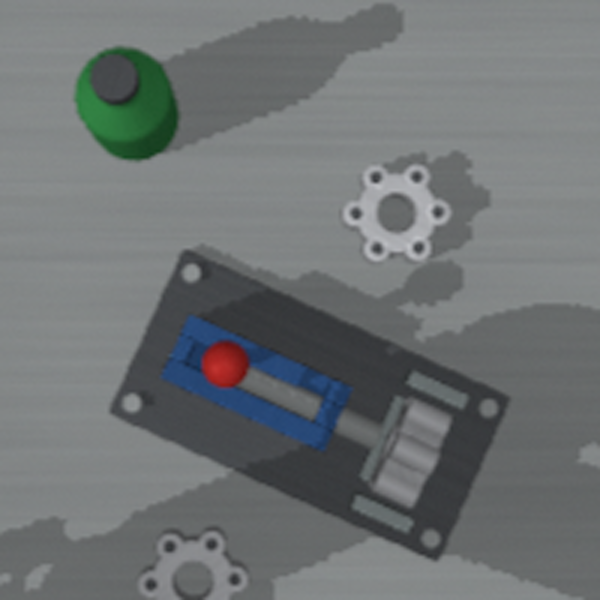

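Checks against the given sizes:
- The plate measured 120 × 241 mm and the housing 44 × 112 mm.
- Their two origin estimates agree within 1 mm.
- The knob measured 124 mm high, against 122 mm given.
- The knob is at fixture y ≈ 30 mm, so the bolt is at about 15 mm.

Next I shut the fingers and go behind the knob.

```bash
cat > s1.py <<'E'
from h import *
import warnings;warnings.filterwarnings("ignore")
R=rot(xf)
gripper_to(0.0)
movep(F(.002,.080,.21),R)
move_l(F(.002,.080,.110),feed=.12)
o=observe();print(o["time_s"],toF(o["eef_pos"])*1e3,o["opening"],o["ft_force"])
st=move_l(F(.002,.005,.110),feed=.04,max_force=20)
o=observe();print(st,o["time_s"],toF(o["eef_pos"])*1e3,o["ft_force"],Ro.from_euler("z",0).apply(o["ft_force"])[:2]@yf)
ims={}
for n in("top","side"):
    im,d=get_image(n);ims[n]=im;cv2.imwrite(f"pics/{n}1.png",im[:,:,::-1])
p,e=knob(ims);print("knob",e,toF(p)*1e3)
E
python3 s1.py
```

```text
3.7 [  2.56584099  80.47143233 110.88814325] -8.673912955118446e-05 [-0.33329153 -0.19752097  0.66694655]
False 5.725 [  1.99046694   4.99428938 109.97867533] [0.98231635 2.37130986 0.21549669] 2.5656681367933394Traceback (most recent call last):
  File "s1.py", line 13, in <module>
    p,e=knob(ims);print("knob",e,toF(p)*1e3)
        ~~~~^^^^^
  File "h.py", line 22, in knob
    (c,s,_)=cent(m);out.append(c);print(n,"knob",c.round(1),s)
            ~~~~^^^
  File "h.py", line 15, in cent
    i=1+np.argmax(s[1:,4]);return c[i],s[i],l==i
        ~~~~~~~~~^^^^^^^^^
    return _wrapfunc(a, 'argmax', axis=axis, out=out, **kwds)
    return bound(*args, **kwds)
ValueError: attempt to get argmax of an empty sequence
```

View pics/side1.png

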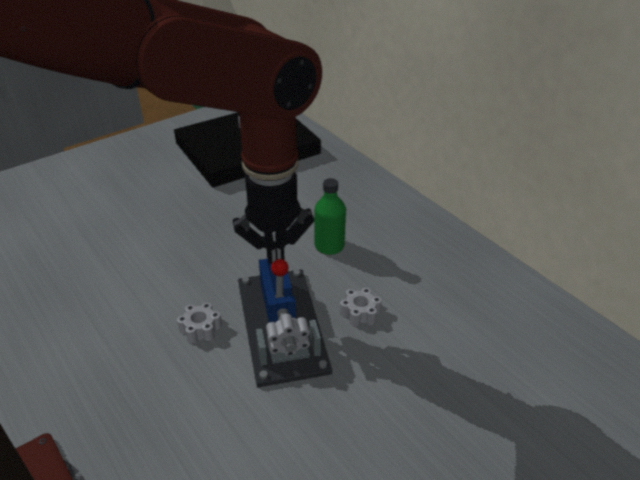

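View pics/top1.png

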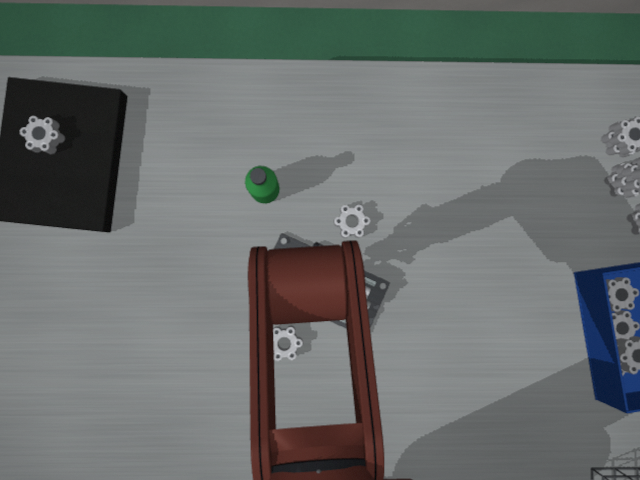

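In the side view the knob is at about (280,268), upright and moving ahead of the shut fingers. The arm hides it in the top view. The force of 2.6 N matches the bolt friction, so I keep pushing to the stop.

```bash
cat >> h.py <<'E'
def sideknob(im,z):
    m=red(im);m[:190]=0;m[400:]=0;m[:,:230]=0;m[:,340:]=0
    c,s,_=cent(m);print("side knob px",c.round(1),s,"fix",(toF(plane("side",c,z))*1e3).round(1))
E
python3 - <<'E'
from h import *
sideknob(cv2.imread("pics/side1.png")[:,:,::-1],.122)
st=move_l(F(.002,-.025,.110),feed=.025,max_force=15)
o=observe();print(st,o["time_s"],toF(o["eef_pos"])*1e3,o["ft_force"],o["ft_force"][:2]@yf)
im,d=get_image("side");cv2.imwrite("pics/side2.png",im[:,:,::-1]);sideknob(im,.122)
E
```

```text
side knob px [279.1 267.1] [271 259  17  17 219] fix [  4.9 -17.6 122. ]
True 6.4167 [  2.03368919  -2.21679084 110.13059895] [3.34108834 4.9840319  0.16425611] 5.9146198122597005
side knob px [280. 270.] [272 262  17  17 223] fix [  5.1 -24.6 122. ]
```

The bolt is against its stop: the force limit tripped and the knob measured at fixture y = -24.6 mm. Now I back off, come round to the -x side and push it over.

```bash
python3 - <<'E'
from h import *
hold(.15)
move_l(F(.002,.025,.110),feed=.1)
move_l(F(.002,.025,.20),feed=.2)
move_l(F(-.055,-.025,.20),feed=.2)
move_l(F(-.055,-.025,.110),feed=.15)
im,d=get_image("side");cv2.imwrite("pics/side3.png",im[:,:,::-1]);sideknob(im,.122)
o=observe();print(o["time_s"],toF(o["eef_pos"])*1e3,o["ft_force"])
st=move_l(F(-.018,-.025,.110),feed=.03,max_force=12)
o=observe();print(st,o["time_s"],toF(o["eef_pos"])*1e3,o["ft_force"],o["ft_force"][:2]@xf)
im,d=get_image("side");cv2.imwrite("pics/side4.png",im[:,:,::-1]);sideknob(im,.121)
E
```

```text
side knob px [280. 270.] [272 262  17  17 222] fix [  5.1 -24.6 122. ]
8.9667 [-53.99586695 -24.41117199 111.03963417] [-0.33382016 -0.16942478  0.44969336]
False 10.35 [-18.05775361 -24.99331065 109.98430609] [-0.83040653 -0.4331438  -0.24076163] -0.5806083565104211
side knob px [283.2 269.8] [276 262  16  17 215] fix [ 10.3 -24.2 121. ]
```

View pics/side4.png

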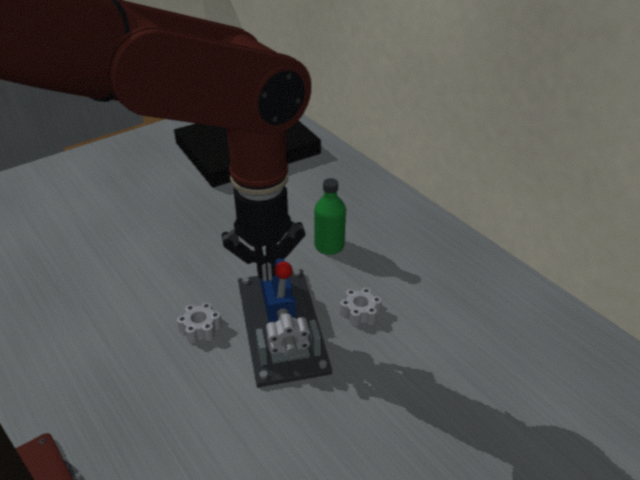

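In the side view the knob has moved right to (283,270), leaning slightly. The fingers are on its -x side and the knob-to-tool offset is about 27 mm. I continue along the arc.

```bash
python3 - <<'E'
from h import *
h=.0265
for t in(.3,.5,.7,.85,.95):
    kx,kz=.072*np.sin(t),.05+.072*np.cos(t)
    z=kz-.012+.015*t/.95
    st=move_l(F(kx-h,-.025,z),feed=.04,max_force=12)
    o=observe();print(t,st,o["time_s"],(toF(o["eef_pos"])*1e3).round(1),(o["ft_force"][:2]@xf).round(2),o["ft_force"][2].round(2))
    if st: break
im,d=get_image("side");cv2.imwrite("pics/side5.png",im[:,:,::-1]);sideknob(im,.092)
E
```

```text
0.3 False 10.875 [ -4.7 -25.  111.6] -0.16 -0.11
0.5 False 11.3583 [  8.3 -25.1 109. ] -0.29 -0.3
0.7 False 11.8333 [ 20.  -25.1 103.9] -0.16 -0.07
0.85 False 12.2167 [ 27.7 -25.1  98.7] -0.91 0.51
0.95 False 12.5167 [ 32.1 -25.1  94.6] 0.39 0.98
side knob px [312.9 277.5] [305 270  16  16 196] fix [ 58.9 -21.5  92. ]
```

View pics/side5.png

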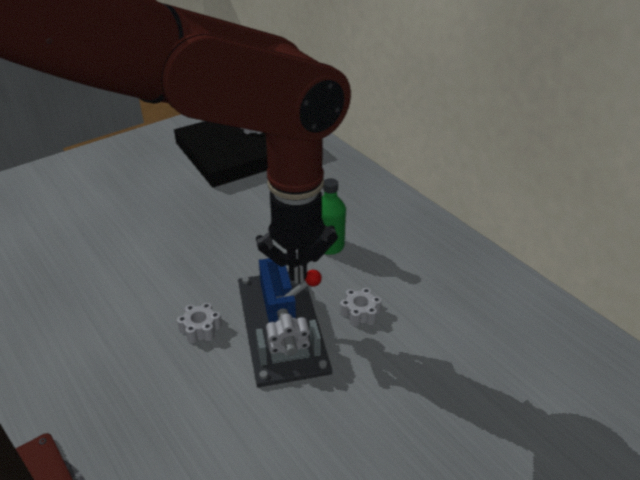

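The knob now sits at (313,278), lying out over the +x side. Keeping y at -25 mm, the ray gives z ≈ 95 mm, or a lean of about 0.9. I push on gently until the stop registers.

```bash
python3 - <<'E'
from h import *
st=move_l(F(.042,-.025,.0935),feed=.015,max_force=8)
o=observe();print(st,o["time_s"],(toF(o["eef_pos"])*1e3).round(1),(o["ft_force"][:2]@xf).round(2),o["ft_force"].round(2))
hold(.25)
im,d=get_image("side");cv2.imwrite("pics/side6.png",im[:,:,::-1]);sideknob(im,.092)
move_l(F(.015,-.025,.108),feed=.06)
move_l(F(.0,-.025,.21),feed=.2)
movep([.30,.45,.26],rot(xf))
ims={}
for n in("top","side"):
    im,d=get_image(n);ims[n]=im;cv2.imwrite(f"pics/{n}7.png",im[:,:,::-1])
sideknob(ims["side"],.092)
p,e=knob(ims);f=toF(p);print("knob",e,f*1e3,"lean",np.arctan2(f[0],f[2]-.05));print(observe()["time_s"],observe()["ft_force"])
E
```

```text
True 13.0917 [ 37.7 -25.   93.5] -3.31 [-2.78  1.88  5.33]
side knob px [314.7 278.9] [307 271  16  16 185] fix [ 61.2 -25.5  92. ]
side knob px [314.2 278.7] [306 271  17  16 202] fix [ 60.3 -24.9  92. ]
top knob [335.  256.1] [328 249  15  15 168]
side knob [314.2 278.7] [306 271  17  16 202]
knob 0.0019219561924321887 [ 59.10512386 -25.9320783   93.14074889] lean 0.9402847028215444
16.2833 [ 0.36301283 -1.05320792 -0.00784827]<sys>:0: UserWarning: Gimbal lock detected. Setting third angle to zero since it is not possible to uniquely determine all angles.
```

View pics/top7.png

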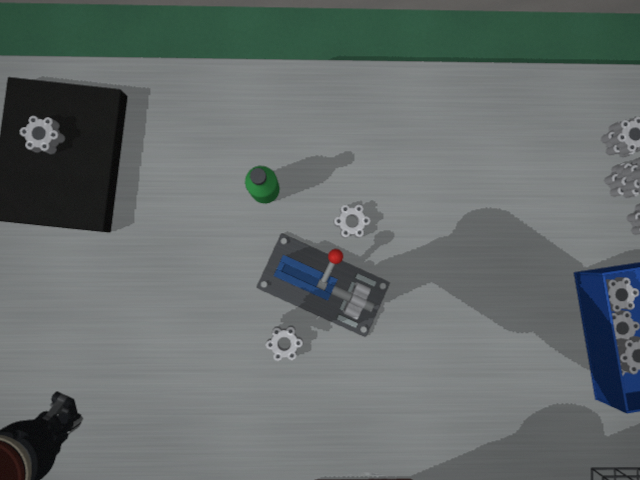

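View pics/side7.png

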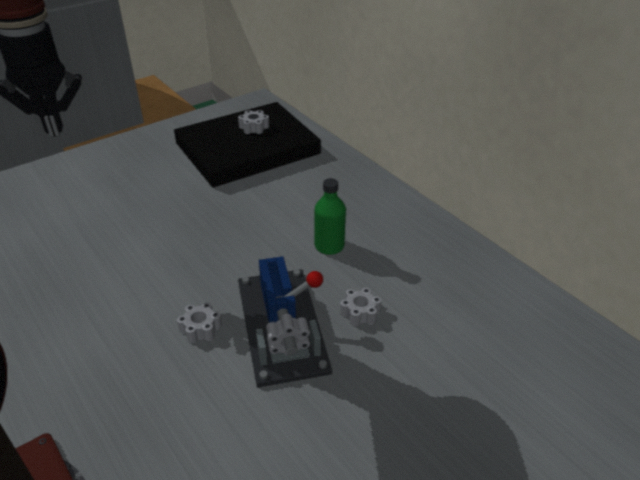

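In both views the knob is down in the lock leg: (335,256) in the top view and (314,279) in the side view. The flask and both castings are at the same pixels as before, and the arm is clear.

```bash
python3 - <<'E'
from plant import *
hold(.3); job_done()
E
```

```text
the job is handed in; nothing more can be done
```

The bolt is home and the handle is down in the lock leg. I handed the job in at about 16.6 s of the 43 s allowed.

**What I did:** With the fingers shut, I pushed the knob along the slot until the bolt met its stop, at fixture y ≈ -24.6 mm. I then came round to the -x side and pushed the knob over along its arc until the handle's stop tripped the force limit. Finally I drew the arm well clear.

**Last checks, from two views:**

| | Measured | Expected |
|---|---|---|
| Knob position in the fixture frame (mm) | (59.1, -25.9, 93.1) | about (59, -25, 92) |
| Lean (rad) | about 0.94 | 0.95 (at least 0.82 needed) |
| Bolt (mm) | about 70 | 70 (at least 64 needed) |

The flask and both castings showed at the same pixels in the top view as at the start; I judged that by eye and did not re-measure it.

**Disagreements:** The rays from the two cameras missed each other by up to 2 mm. The side view alone put the upright knob about 5 mm towards +x, which I put down mostly to calibration error. No check failed.

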